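Draw the lint comb out of the wardrobe cabinet

TASK

The lint comb lies inside the white cabinet and is longer than the cabinet's opening: take it by its blue handle, tilt it handle end up, draw it out slantwise through the opening, and finish holding it still in the gripper, the whole comb at least 3 cm above the level of the cabinet's front panel and touching nothing else. Do not let go of it at the end. Do not shift or tip the cabinet, and leave the bottle, egg cup and flashlight where they stand.

Things in the scene. Friction and masses are not known exactly. Their poses are not given: they have to be found in the camera images.
- cabinet: White plastic cabinet, loose, about 1.8 kg, lying on its back, open front facing up. 240 (x) x 120 (y) x 70 mm high; origin at the centre of its underside, z up, +x roughly to the robot's left (world yaw 1.57 +- 0.5 rad). Walls and floor 5 mm: inside x -115..115, y -55..55, inner floor z = 5 mm. Front panel z 65..70 mm: a deep cover over x -120..-15 mm and a lip over x 97..120 mm leave the opening.
- cabinet_opening (a point): Centre of the cabinet's opening, on top of its front panel (cabinet x = 41, y = 0, z = 70 mm). The opening spans cabinet x -15..97 mm and y -52..52 mm. The magnetic-latch door, 5 mm thick, is folded back flat on the deep cover (cabinet x -120..-18 mm, top at z = 75 mm) and stays there.
- comb: Lint comb, about 0.11 kg, 200 mm along its x, lying level on the cabinet's inner floor along the cabinet's x (within 0.06 rad), handle to +x. Origin mid-length on its underside, z up. Handle: blue plastic, flat sides, x -18..100 mm, 18 mm wide (y), 24 mm tall. Head: steel, x -100..-18, y -15..15 mm, 8 mm thick about z = 12 mm. Centre of mass near x = 10 to 20 mm.
- comb_grip (a point): Middle of the part of the handle that shows in the opening (comb x = 37, z = 12 mm), a good place to grasp across the 18 mm. The head is hidden under the deep cover and the handle's end reaches up to 13 mm under the lip, so a straight lift jams: draw it back towards the head first, then raise the handle end.
- comb_handle_end (a point): Middle of the handle's end face of the comb (comb x = 100, z = 12 mm)
- comb_head_end (a point): Middle of the head's end of the comb (comb x = -100, z = 12 mm)
- bottle: Bystander: green glass bottle with aluminium twist cap, 60 mm across, 172 mm tall, upright, loose; origin at the centre of its underside. Stands on the cabinet's -y side, 170 to 205 mm from its centre line.
- eggcup: Bystander: white ceramic egg cup, 52 mm across, 64 mm tall, upright, loose; origin at the centre of its underside. It and the flashlight share two places, by chance: on the cabinet's +y side, 165 to 200 mm from its centre line, and beyond its +x end, 190 to 220 mm from its centre.
- flashlight: Bystander: black plastic flashlight with a red toggle, lying, 140 mm long along its x (-75..66 mm), 36 mm across the head, 40 mm high, loose; origin on the shelf below its middle. Its long side lies roughly along the cabinet's y; for its place see the egg cup.
There are look-alikes about, which are no part of the job. What is shaped like the comb but turquoise is not meant.

How it is judged:
By the outcome, as a careful person would: the job done as asked, in the order asked, and still so for the second after the job is handed in, while the arm keeps its last pose, push and grip.
It also fails if it takes over 35 s, if anything falls off the work surface, if the arm or the gripper's body presses on something with over 40 N, if the wrist force passes 120 N, or if a joint passes its speed limit or range.

ROBOT

A 6-joint arm with a two-finger parallel gripper is mounted at the origin on the work surface. World frame = base frame: x ahead of the robot, y to its left, z up, the work surface at z = 0. Lengths are in m, angles in degrees, forces in N, time in s.
With the tool pointing down it reaches from about 0.35 to 0.925 m from the base axis. Payload 6.4 kg.
Tool frame: the origin (TCP) lies between the finger pads; the fingertips stand arm.tcp_to_tips ahead of it and the grasp point (between the pads) lies 8 mm behind it (arm.tcp_to_tips is the distance from the TCP to the fingertips, in m); y points along the fingers, z is the direction in which the jaws open and shut, and the axes are right-handed (so a half turn about y gives the same grasp; the last joint's range is limited). The gripper opens to 94 mm and grips with 3 to 60 N. Pads are 16 mm wide; open, the fingers measure 119 mm over their backs; the gripper's body (75 mm by 177 mm) begins 78 mm behind the grasp point.
Start: joints at [-85.491, 14.043, 89.255, -0, 76.702, -9.975], TCP at [0.163, -0.629, 0.216] pointing down, gripper open.
Joint ranges: [-179.41, 179.41], [-58.25, 129.5], [7.25, 145.43], [-54.29, 234.29], [11.92, 165.04], [-157.13, 157.13]. Speed limits (degrees/s): [147.25, 147.25, 180, 180, 180, 180].

INTERFACE

Orientations are given as a 3x3 rotation matrix whose columns are the frame's x, y, z axes.
In Python, from bench import arm gives the robot as it stands. The module is installed in compiled form; this text tells all that it offers.
- The arm moves only by the tool jog_arm, never from a script. Its argument "moves" is a list that holds one entry, the list of rows, each a list of 5 numbers: the shift along the tool's x, y, z in units of 30 mm (1.0 is 30 mm), then the turn about the tool's y in units of 8 degrees (1.0 is 8 degrees), then the gripper command: -1 is fully open, 1 is shut, values between are in proportion. In form: [[[dx, dy, dz, yaw, gripper], ...]]. A call has 1 to 20 rows; each row shifts and turns the commanded pose from where the row before left it, along the tool's axes as they then stand; what a row does not reach is not made up. A row lasts 1/8 s, in which the tool goes at most 62.5 mm and 10.7 degrees, less where a joint would pass 70% of its speed; a pose out of reach is approached as far as the arm can. A call is refused whole if a number of a shift passes 1 or a number of a turn 1, either way. A call with a gripper value outside its range is refused whole. The fingers move at their own pace and stop on an object; the grip force is fixed at half the most. Time passes only in rows, so rows that do not move let the fingers close. It gives the time, the measured TCP pose, the force and the opening at its end, in the units of the state.
- arm.sense(): the state, without advancing time (a new reading comes with each control period).
- arm.get_image(name): name is "scene" or "top" or "wrist"; returns a dict with "color" (384x512x3 uint8, red, green, blue), "fx", "fy", "cx", "cy" (pixels), "position" and "orientation" of the camera in the world. Camera axes: x right, y up, looking along -z (the intrinsics and any distortion apply to the point x, -y, -z); pixel columns grow to the right and rows downward; lengths in m; the calibration is good to about 2 mm. The wrist camera is an equidistant fisheye: a pixel r from the principal point sees the ray r / f radians off the axis. A picture is of the moment at which its call begins. There is no depth.
- arm.hand_in(): hands the job in, once; it reports no verdict.
The state is a dict: "time": time; "q": joint angles; "joint_vel": joint speeds; "joint_efforts": joint torques, N m; "position": TCP position; "ee_rot": TCP orientation; "force": force on the tool from outside, world axes, zero at the start; "moment": the same for the moment, N m; "grip_width": opening from 0.0 (shut) to 1.0 (fully open).
Only numpy, scipy, OpenCV 4.12 (cv2) and the standard library are available. Lean on these libraries where they do the work, as an engineer would, in place of code of your own. Each camera call takes 0.05 s, during which the arm holds its last target.

## Working session

There is one attempt and no reset: what is moved stays moved. The work goes in short steps, Python scripts to look and compute and a tool call to move; the robot and the scene stay as the last step left them, time stands still between calls to the robot, and variables do not carry over. Pictures are saved under pics/ and viewed, and the job is handed in when it is done.

Besides the shell and the picture viewer there is one more tool, called after ">>>" as name(argument=value, ...) on one line, values as JSON. jog_arm: Moves the arm, as the interface text tells. Its arguments: {"type":"object","properties":{"moves":{"type":"array","items":{"type":"array","items":{"type":"array","items":{"type":"number"}}}}},"required":["moves"]}

```bash
mkdir -p pics
python3 - <<'E'
from bench import arm
import cv2,json
s=arm.sense();print({k:(v if not hasattr(v,'tolist') else v.tolist()) for k,v in s.items()}); print(arm.tcp_to_tips)
for n in ("scene","top","wrist"):
    d=arm.get_image(n); cv2.imwrite(f"pics/{n}0.png",d["color"][:,:,::-1])
    print(n,d["fx"],d["fy"],d["cx"],d["cy"],d["position"],d["orientation"], [k for k in d])
E
```

```text
{'time': 0.0, 'q': [-85.49215305397558, 14.08217212498839, 89.32399331590618, 0.0004578478669433843, 76.7020452140999, -9.97424910634853], 'joint_vel': [-0.0048940677232532535, -0.10399598981849024, 0.02108644714804349, -0.042433249883368586, 0.0543157638312207, 0.012707961384440724], 'joint_efforts': [0.0022988290584180504, -41.58281922340393, -31.46030902862549, 0.0685781822539866, 0.033271461725234985, -0.00016562239579798188], 'position': [0.16252249834047292, -0.628758328974535, 0.21537569451000388], 'ee_rot': [[-0.9682263175988626, -0.00014068551051013136, 0.2500755448190275], [-0.25007536030811506, 0.0018833999683767054, -0.9682245436732769], [-0.00033477710898882515, -0.9999982165044827, -0.0018587393956781223]], 'force': [0.1913375166937116, -0.10889402423106903, -0.2853186005101772], 'moment': [0.001450363717085708, -0.026492400494272216, -0.06181460497428683], 'grip_width': 0.9997941154865363}
0.011
scene 473.7503271403328 473.7503271403328 260.6549228826961 196.3187248415532 [ 1.19674823 -0.37924578  0.72645472] [[ 0.53984419 -0.54821209  0.63877363]
 [ 0.84174642  0.35661122 -0.40532876]
 [-0.00558772  0.75649979  0.65397006]] ['color', 'fx', 'fy', 'cx', 'cy', 'position', 'orientation']
top 353.15917047033753 353.15917047033753 252.12666787801209 191.5066026440237 [0.4571878 0.0188181 0.8279879] [[-0.02785496  0.98903597 -0.14502394]
 [-0.99954619 -0.02922292 -0.00731056]
 [-0.01146843  0.14475449  0.98940114]] ['color', 'fx', 'fy', 'cx', 'cy', 'position', 'orientation']
wrist 297.3186396354542 297.3186396354542 255.77866963436918 192.46748050631228 [ 0.24120513 -0.60904186  0.38351145] [[ 0.24966193  0.93043659  0.2682474 ]
 [-0.96832951  0.24064078  0.06655808]
 [-0.00262319 -0.27636889  0.96104805]] ['color', 'fx', 'fy', 'cx', 'cy', 'position', 'orientation']
```

View pics/scene0.png

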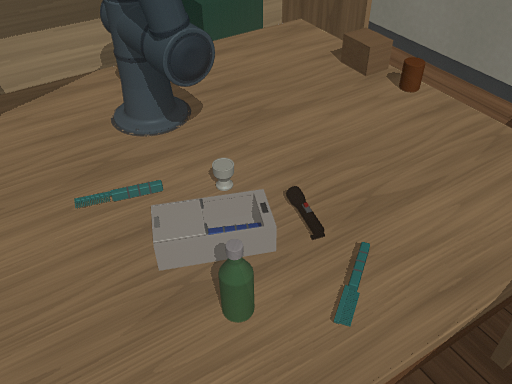

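View pics/top0.png

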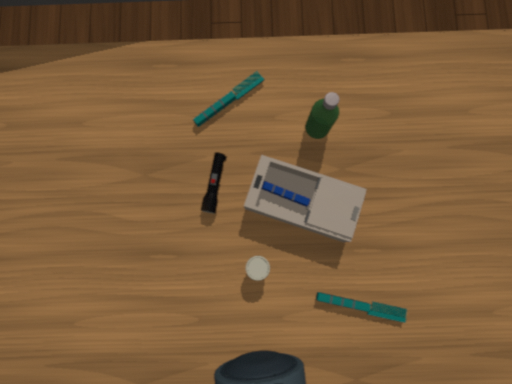

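View pics/wrist0.png

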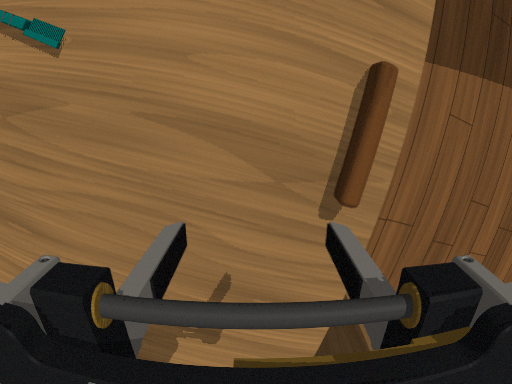

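The top view shows three comb-shaped things: (230,98) turquoise, (360,306) turquoise, and (286,193) blue, which lies inside the white cabinet. The blue one fits the description. I'll confirm it in an enlarged crop.

Run:
```python
import cv2
a=cv2.imread("pics/top0.png")[145:250,235:375]; cv2.imwrite("pics/topc.png",cv2.resize(a,None,fx=5.5,fy=5.5,interpolation=cv2.INTER_CUBIC))
a=cv2.imread("pics/scene0.png")[180:275,140:290]; cv2.imwrite("pics/scenec.png",cv2.resize(a,None,fx=5,fy=5,interpolation=cv2.INTER_CUBIC))
```

```text
(no output)
```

View pics/topc.png

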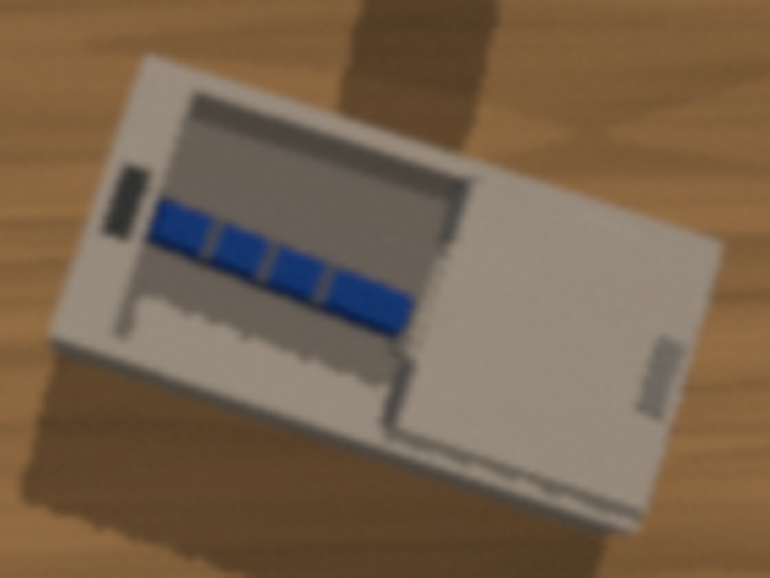

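View pics/scenec.png

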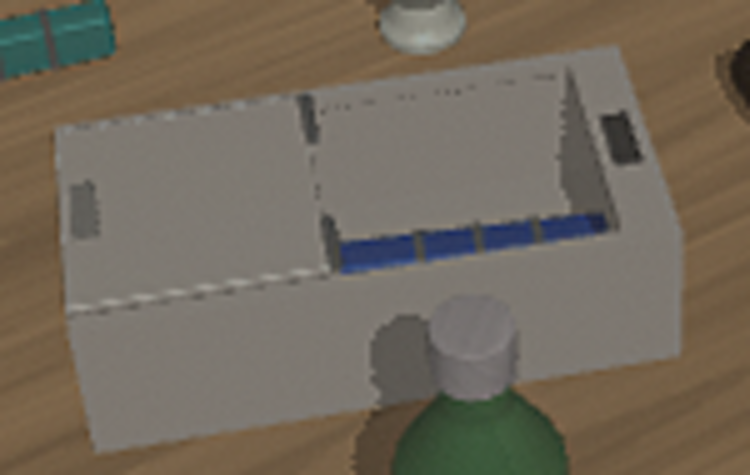

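```bash
cat > h.py <<'E'
import numpy as np
from scipy.optimize import least_squares
C={'scene':dict(f=473.7503,c=(260.6549,196.3187),p=[1.19674823,-0.37924578,0.72645472],R=[[0.53984419,-0.54821209,0.63877363],[0.84174642,0.35661122,-0.40532876],[-0.00558772,0.75649979,0.65397006]]),
'top':dict(f=353.15917,c=(252.12667,191.5066),p=[0.4571878,0.0188181,0.8279879],R=[[-0.02785496,0.98903597,-0.14502394],[-0.99954619,-0.02922292,-0.00731056],[-0.01146843,0.14475449,0.98940114]])}
def proj(n,P):
    c=C[n];q=(np.asarray(P)-c['p'])@np.array(c['R']);return np.stack([c['c'][0]+c['f']*q[...,0]/-q[...,2],c['c'][1]-c['f']*q[...,1]/-q[...,2]],-1)
def ray(n,uv,z):
    c=C[n];d=np.array(c['R'])@[(uv[0]-c['c'][0])/c['f'],-(uv[1]-c['c'][1])/c['f'],-1];return np.array(c['p'])+d*(z-c['p'][2])/d[2]
def T(x,y,a,P):
    P=np.asarray(P,float);c,s=np.cos(a),np.sin(a);return np.stack([x+c*P[...,0]-s*P[...,1],y+s*P[...,0]+c*P[...,1],P[...,2]],-1)
E
python3 - <<'E'
from h import *
t=lambda u,v:(235+(u+.5)/5.5-.5,145+(v+.5)/5.5-.5)
s=lambda u,v:(140+(u+.5)/5-.5,180+(v+.5)/5-.5)
obs=[('top',t(148,55),(120,-60,70)),('top',t(50,340),(120,60,70)),('top',t(722,242),(-120,-58,75)),('top',t(640,530),(-120,60,70)),
('scene',s(617,47),(120,60,70)),('scene',s(682,232),(120,-60,70)),('scene',s(682,355),(120,-60,0)),('scene',s(97,452),(-120,-60,0)),('scene',s(68,310),(-120,-60,70))]
def res(p):
    r=[]
    for n,uv,P in obs: r+=list(proj(n,T(*p,np.array(P)/1e3))-uv)
    return r
f=least_squares(res,[.45,0,1.4],loss='soft_l1');print(f.x,np.round(np.array(res(f.x)).reshape(-1,2),2))
def loc(w):
    x,y,a=f.x;d=w[:2]-[x,y];c,s_=np.cos(a),np.sin(a);return np.round(1e3*np.array([c*d[0]+s_*d[1],-s_*d[0]+c*d[1]]),1)
# handle top face z=29
for uv in [(165,198),(412,295),(150,236),(398,322)]:
    w=ray('top',t(*uv),.029);print('top29',w,loc(w))
for uv in [(340,247),(605,213)]:
    w=ray('scene',s(*uv),.029);print('sc29 far edge',w,loc(w))
for n,(u,v),z in [('bottle cap',(332,100),.172),('egg',(258,266),.064),('fl',(220,155),.02),('fl',(209,209),.02)]:
    w=ray('top',(u,v),z);print(n,w,loc(w))
E
```

```text
[ 0.55203237 -0.08819909  1.22313504] [[-1.21  0.25]
 [-0.71 -0.05]
 [ 0.31  0.45]
 [-0.61  0.74]
 [-0.31 -0.4 ]
 [ 0.32  0.62]
 [-0.22  0.2 ]
 [-0.45  1.02]
 [-0.08  5.21]]
top29 [ 0.59877646 -0.00459224  0.029     ] [ 94.5 -15.5]
top29 [ 0.55499137 -0.10538198  0.029     ] [-15.1  -8.6]
top29 [0.58291095 0.00217688 0.029     ] [95.5  1.8]
top29 [ 0.5439337  -0.09903584  0.029     ] [-12.9   3.9]
sc29 far edge [ 0.542907   -0.09606314  0.029     ] [-10.5   5.9]
sc29 far edge [0.58597212 0.00770034 0.029     ] [101.7   0.8]
bottle cap [ 0.72865262 -0.13672882  0.172     ] [  14.5 -182.6]
egg [0.40921154 0.01646006 0.064     ] [ 49.7 169.9]
fl [0.66453662 0.09785581 0.02      ] [213.3 -42.4]
fl [0.53791958 0.12503157 0.02      ] [195.7  85.9]
```

The crop confirms it: the blue ribbed handle shows in the cabinet's opening, running from about (265,185) to (308,202). I'll turn the tool so the jaws close across the handle, then travel high to a point above it.

>>> jog_arm(moves=[[[0,0,0,-0.95,0.15],[0,0,0,-0.95,0.15],[0,0,0,-0.95,0.15],[0,0,0,-0.95,0.15],[0,0,0,-0.95,0.15],[0,0,0,-0.95,0.15],[0,0,0,-0.96,0.15],[-1,0,0.2,0,0.15],[-1,0,0.2,0,0.15],[-1,0,0.2,0,0.15],[-1,0,0.2,0,0.15],[-1,0,0.2,0,0.15],[-1,0,0.2,0,0.15],[-1,0,0.2,0,0.15],[-1,0,0.2,0,0.15],[-1,0,0.2,0,0.15],[-1,0,0.2,0,0.15],[-1,0,0.2,0,0.15],[-1,0,0.2,0,0.15],[-1,0,0.2,0,0.15]]])

```text
time: 2.65
position: [0.3827, -0.2968, 0.2162]
ee_rot: [[-0.378, -0.0, 0.926], [-0.926, 0.0, -0.378], [-0.0, -1.0, -0.0]]
force: [-0.1, -0.2, -0.8]
grip_width: 0.426
```

>>> jog_arm(moves=[[[-1,0,0.25,0,0.15],[-1,0,0.25,0,0.15],[-1,0,0.25,0,0.15],[-1,0,0.25,0,0.15],[-1,0,0.25,0,0.15],[-1,0,0.25,0,0.15],[-1,0,0.25,0,0.15],[-1,0,0.25,0,0.15],[-1,0,0.25,0,0.15],[-1,0,0.25,0,0.15],[-0.5,0,0.2,0,0.15],[0,0,0,0,0.15]]])

```text
time: 4.15
position: [0.5767, -0.0367, 0.2162]
ee_rot: [[-0.377, -0.001, 0.926], [-0.926, -0.0, -0.377], [0.0, -1.0, -0.001]]
force: [0.7, -0.0, 1.2]
grip_width: 0.421
```

```bash
cat >> h.py <<'E'
CAB=(0.55203,-0.08820,1.22314)
def loc(w):
    x,y,a=CAB;dx,dy=w[0]-x,w[1]-y;c,s=np.cos(a),np.sin(a);return np.array([c*dx+s*dy,-s*dx+c*dy])*1e3
def rep(arm):
    st=arm.sense();R=np.array(st['ee_rot']);print('t',round(st['time'],2),'pos',np.round(st['position'],4),'cab',np.round(loc(st['position']),1),'zang',np.degrees(np.arctan2(R[1,2],R[0,2])).round(2),'F',np.round(st['force'],1),'w',round(st['grip_width']*94,1));return st,R
def wray(d,uv,z):
    p=np.array([(uv[0]-d['cx']),(uv[1]-d['cy'])]);r=np.hypot(*p);t=r/d['fx'];v=np.array([p[0]/r*np.sin(t),-p[1]/r*np.sin(t),-np.cos(t)])
    v=np.array(d['orientation'])@v;o=np.array(d['position']);return o+v*(z-o[2])/v[2]
E
python3 - <<'E'
from h import *
from bench import arm
import cv2,pickle
st,R=rep(arm)
t=np.array([.5760,-.0373,.2]);print('units',(R.T@(t-st['position']))/.03)
d=arm.get_image('wrist');pickle.dump(d,open('w1.pkl','wb'));cv2.imwrite('pics/w1.png',cv2.resize(d['color'][:,:,::-1],None,fx=1.5,fy=1.5))
E
```

```text
t 4.15 pos [ 0.5767 -0.0367  0.2162] cab [56.9 -5.6] zang -22.17 F [ 0.7 -0.   1.2] w 39.6
units [ 0.02819654  0.53915571 -0.0131032 ]
```

View pics/w1.png

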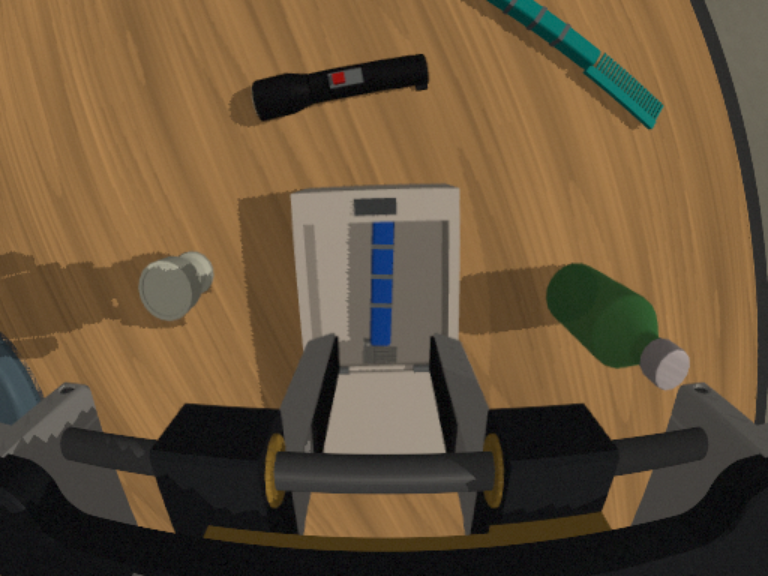

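The wrist view looks down the +x half of the cabinet. The blue handle runs from the lip at (384,222) to its root at (381,345), with the steel head starting just below, still short of the cover edge. I'll measure both from an enlargement.

Run:
```python
import pickle,cv2
d=pickle.load(open('w1.pkl','rb'))
cv2.imwrite('pics/w1c.png',cv2.resize(d['color'][120:255,190:310,::-1],None,fx=4.4,fy=4.4,interpolation=cv2.INTER_CUBIC))
```

```text
(no output)
```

View pics/w1c.png

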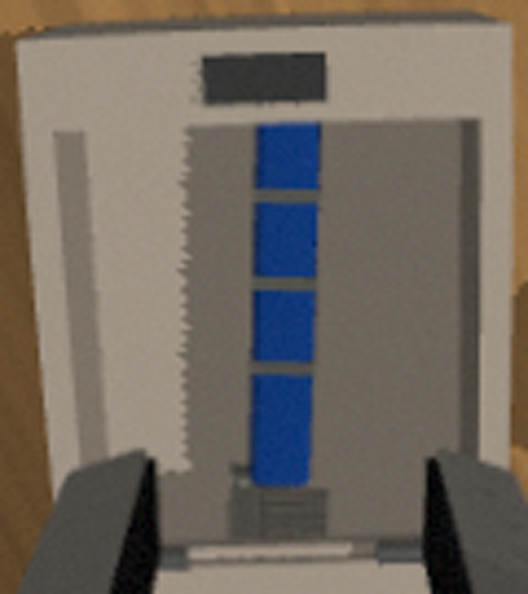

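Run:
```python
from h import *
import pickle
d=pickle.load(open('w1.pkl','rb'))
g=lambda u,v:(190+(u+.5)/4.4-.5,120+(v+.5)/4.4-.5)
for nm,u,v,z in [('root L',251,484,.029),('root R',308,485,.029),('top L',257,126,.029),('top R',320,124,.029),('lipcorner L',18,38,.07),('lipcorner R',512,25,.07),('lip edge',290,122,.07),('cover edge',300,548,.075)]:
    w=wray(d,g(u,v),z);print(nm,w.round(4),loc(w).round(1))
```

```text
root L [ 0.5389 -0.0984  0.029 ] [-14.    8.8]
root R [ 0.5544 -0.105   0.029 ] [-15.   -7.9]
top L [ 0.5811 -0.0017  0.029 ] [91.2  2.1]
top R [ 0.5972 -0.0077  0.029 ] [ 91.  -15.1]
lipcorner L [0.539  0.0454 0.07  ] [121.2  57.8]
lipcorner R [0.6505 0.003  0.07  ] [119.2 -61.5]
lip edge [0.5919 0.0007 0.07  ] [97.2 -7.2]
cover edge [ 0.5526 -0.1024  0.075 ] [-13.1  -5.4]
```

The comb origin is at cabinet x of about 3.5, so the handle end is at 103.5 and the head end at -96.5. That makes a 12 mm draw-back right. Next I descend with the jaws part open and grip.

>>> jog_arm(moves=[[[0,1,-0.03,0.1,0.15],[0,1,0,0,0.15],[0,1,0,0,0.15],[0,1,0,0,0.15],[0,1,0,0,0.15],[0,0.8,0,0,0.15],[0,0.5,0,0,0.15],[0,0.27,0,0,0.15],[0,0,0,0,0.15]]])

```text
time: 5.32
position: [0.5757, -0.0369, 0.0194]
ee_rot: [[-0.392, -0.0, 0.92], [-0.92, 0.0, -0.392], [0.0, -1.0, -0.0]]
force: [-0.2, -0.6, 0.7]
grip_width: 0.421
```

>>> jog_arm(moves=[[[0,0,0,0,1],[0,0,0,0,1],[0,0,0,0,1],[0,0,0,0,1],[0,0,0,0,1],[0,0,0,0,1]]])

```text
time: 6.08
position: [0.5762, -0.0366, 0.02]
ee_rot: [[-0.391, 0.001, 0.92], [-0.92, -0.0, -0.391], [-0.0, -1.0, 0.001]]
force: [-1.2, -0.1, 6.0]
grip_width: 0.187
```

Run:
```python
from h import *
from bench import arm
rep(arm)
```

```text
t 6.08 pos [ 0.5762 -0.0366  0.02  ] cab [56.7 -5.1] zang -23.03 F [-1.2 -0.1  6. ] w 17.6
```

Gripped: the opening reads 17.6 mm, which matches the 18 mm handle. Fz is 6 N. I'll rise slightly and draw back 12 mm towards the head (tool +x).

>>> jog_arm(moves=[[[0,-0.1,0,0,1],[0.1,0,0,0,1],[0.15,0,0,0,1],[0.15,0,0,0,1],[0,0,0,0,1]]])

```text
time: 6.7
position: [0.5708, -0.048, 0.0222]
ee_rot: [[-0.392, -0.0, 0.92], [-0.92, 0.0, -0.392], [0.0, -1.0, -0.0]]
force: [-0.8, -1.1, -1.0]
grip_width: 0.188
```

Run:
```python
from h import *
from bench import arm
import cv2
rep(arm)
d=arm.get_image('wrist');cv2.imwrite('pics/w2.png',cv2.resize(d['color'][100:270,160:340,::-1],None,fx=3.5,fy=3.5))
```

```text
t 6.7 pos [ 0.5708 -0.048   0.0222] cab [44.1 -3.9] zang -23.07 F [-0.8 -1.1 -1. ] w 17.7
```

View pics/w2.png

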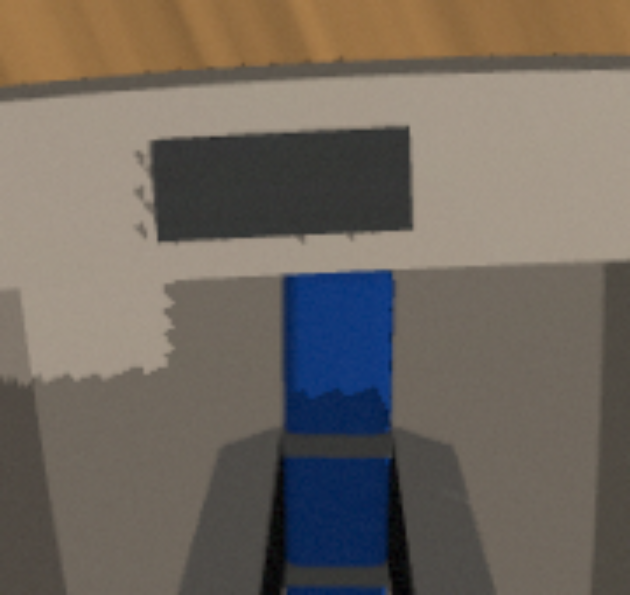

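The handle is held, but its end is still hidden behind the lip line at (338,272) in the crop. I'll raise it level by 26 mm, with its top still under the panel, and look again.

>>> jog_arm(moves=[[[0,-0.3,0,0,1],[0,-0.3,0,0,1],[0,-0.27,0,0,1],[0,0,0,0,1]]])

```text
time: 7.25
position: [0.5718, -0.0478, 0.0497]
ee_rot: [[-0.391, 0.002, 0.92], [-0.92, -0.001, -0.391], [-0.0, -1.0, 0.002]]
force: [-1.1, -0.3, -0.6]
grip_width: 0.188
```

Run:
```python
from h import *
from bench import arm
import cv2,pickle
rep(arm)
d=arm.get_image('wrist');pickle.dump(d,open('w3.pkl','wb'));cv2.imwrite('pics/w3.png',cv2.resize(d['color'][100:270,160:340,::-1],None,fx=3.5,fy=3.5))
```

```text
t 7.25 pos [ 0.5718 -0.0478  0.0497] cab [44.7 -4.8] zang -23.03 F [-1.1 -0.3 -0.6] w 17.7
```

View pics/w3.png

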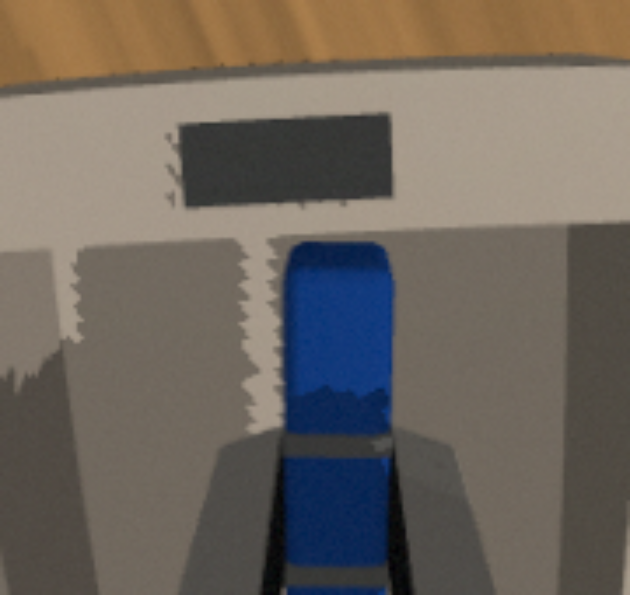

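Run:
```python
from h import *
import pickle
d=pickle.load(open('w3.pkl','rb'))
for v,z in [(243,.059),(270,.059),(232,.07)]:
    print(loc(wray(d,(160+338/3.5,100+v/3.5),z)).round(1))
```

```text
[92.9 -8.2]
[88.6 -7.9]
[96.8 -8.3]
```

The end face is at cabinet x of about 92, clear of the lip at 97. I'll draw back 2 mm more, then rise slowly so the deep cover holds the head down and the handle end tilts up.

>>> jog_arm(moves=[[[0.07,0,0,0,1],[0,-0.15,0,0,1],[0,-0.15,0,0,1],[0,-0.1,0,0,1],[0,0,0,0,1]]])

```text
time: 7.92
position: [0.5697, -0.0494, 0.0601]
ee_rot: [[-0.391, -0.001, 0.92], [-0.92, 0.0, -0.391], [-0.0, -1.0, -0.001]]
force: [-0.7, 0.5, -3.3]
grip_width: 0.187
```

Run:
```python
from h import *
from bench import arm
import cv2,pickle
rep(arm)
d=arm.get_image('scene');cv2.imwrite('pics/s4.png',cv2.resize(d['color'][130:290,120:320,::-1],None,fx=3.5,fy=3.5))
```

```text
t 7.92 pos [ 0.5697 -0.0494  0.0601] cab [42.6 -3.4] zang -23.04 F [-0.7  0.5 -3.3] w 17.5
```

View pics/s4.png

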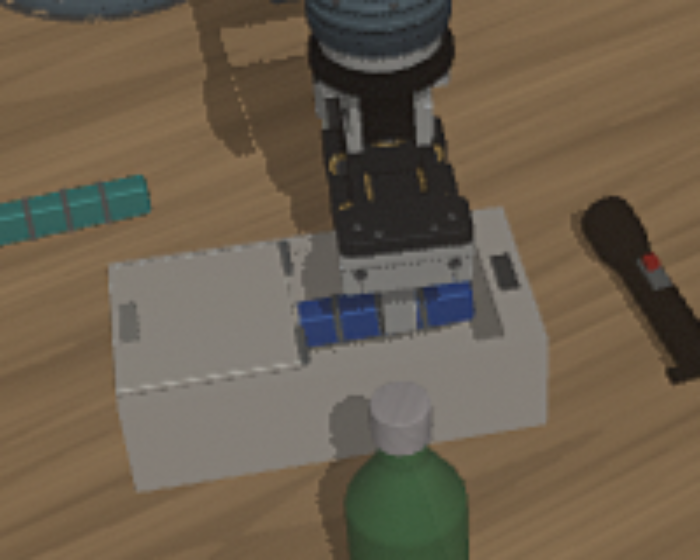

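The comb is now against the cover's underside (net Fz -3.3 N), and the handle sits fully inside the opening. I'll keep rising in small steps and watch the force.

>>> jog_arm(moves=[[[0,-0.1,0,0,1],[0,-0.1,0,0,1],[0,0,0,0,1]]])

```text
time: 8.35
position: [0.57, -0.0496, 0.0666]
ee_rot: [[-0.391, -0.0, 0.92], [-0.92, 0.0, -0.391], [0.0, -1.0, -0.0]]
force: [-1.7, 0.6, -4.3]
grip_width: 0.192
```

>>> jog_arm(moves=[[[0,-0.1,0,0,1],[0,-0.1,0,0,1],[0,0,0,0,1]]])

```text
time: 8.72
position: [0.5704, -0.0496, 0.0729]
ee_rot: [[-0.391, 0.001, 0.92], [-0.92, -0.0, -0.391], [-0.0, -1.0, 0.001]]
force: [-0.4, 0.2, -3.6]
grip_width: 0.184
```

Run:
```python
from h import *
from bench import arm
import cv2,pickle
rep(arm)
d=arm.get_image('scene');cv2.imwrite('pics/s5.png',cv2.resize(d['color'][130:290,120:320,::-1],None,fx=3.5,fy=3.5))
```

```text
t 8.72 pos [ 0.5704 -0.0496  0.0729] cab [42.5 -4.2] zang -23.04 F [-0.4  0.2 -3.6] w 17.3
```

View pics/s5.png

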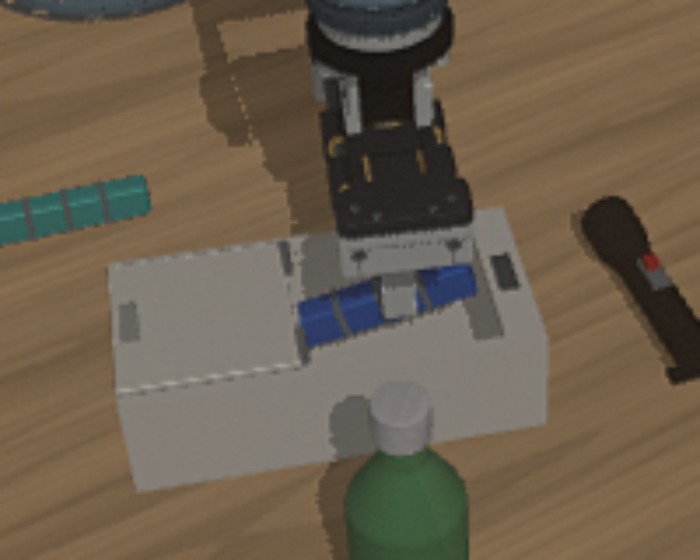

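It pivots in the grip with only about 3 N and the cabinet hasn't moved. A little more tilt, then draw it out slantwise.

>>> jog_arm(moves=[[[0,-0.13,0,0,1],[-0.1,-0.06,0,0,1],[-0.3,-0.15,0,0,1],[-0.3,-0.15,0,0,1],[0,0,0,0,1]]])

```text
time: 9.4
position: [0.5799, -0.0297, 0.0887]
ee_rot: [[-0.39, 0.003, 0.921], [-0.921, -0.001, -0.39], [-0.0, -1.0, 0.003]]
force: [-0.7, -1.1, -1.2]
grip_width: 0.194
```

Run:
```python
from h import *
from bench import arm
import cv2,pickle
rep(arm)
d=arm.get_image('scene');cv2.imwrite('pics/s6.png',cv2.resize(d['color'][130:290,120:320,::-1],None,fx=3.5,fy=3.5))
```

```text
t 9.4 pos [ 0.5799 -0.0297  0.0887] cab [64.5 -6.3] zang -22.95 F [-0.7 -1.1 -1.2] w 18.2
```

View pics/s6.png

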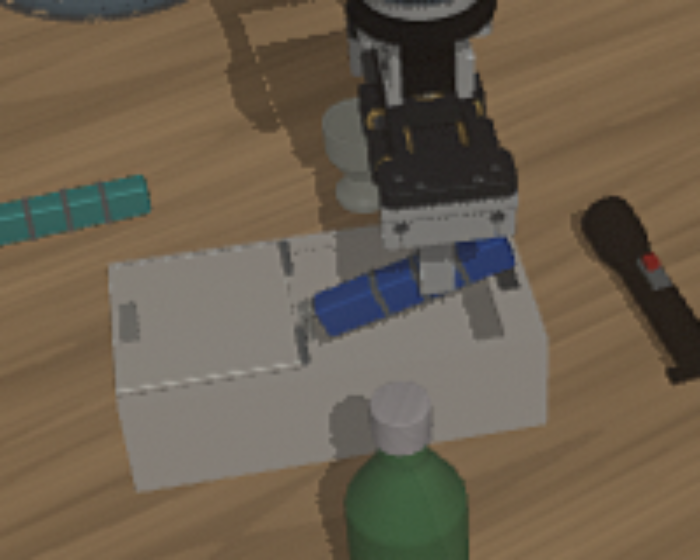

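Now out over the lip and sliding freely. The cover edge is now over the thin head. I'll continue along the slant.

>>> jog_arm(moves=[[[-0.3,-0.14,0,0,1],[-0.4,-0.18,0,0,1],[-0.4,-0.18,0,0,1],[-0.4,-0.18,0,0,1],[-0.3,-0.14,0,0,1],[0,0,0,0,1]]])

```text
time: 10.2
position: [0.6, 0.0201, 0.1122]
ee_rot: [[-0.39, 0.001, 0.921], [-0.921, -0.0, -0.39], [-0.0, -1.0, 0.001]]
force: [-0.6, 0.5, 0.1]
grip_width: 0.189
```

Run:
```python
from h import *
from bench import arm
import cv2,pickle
rep(arm)
d=arm.get_image('scene');cv2.imwrite('pics/s7.png',cv2.resize(d['color'][130:290,120:320,::-1],None,fx=3.5,fy=3.5))
```

```text
t 10.2 pos [0.6    0.0201 0.1122] cab [118.1  -8.2] zang -22.98 F [-0.6  0.5  0.1] w 17.7
```

View pics/s7.png

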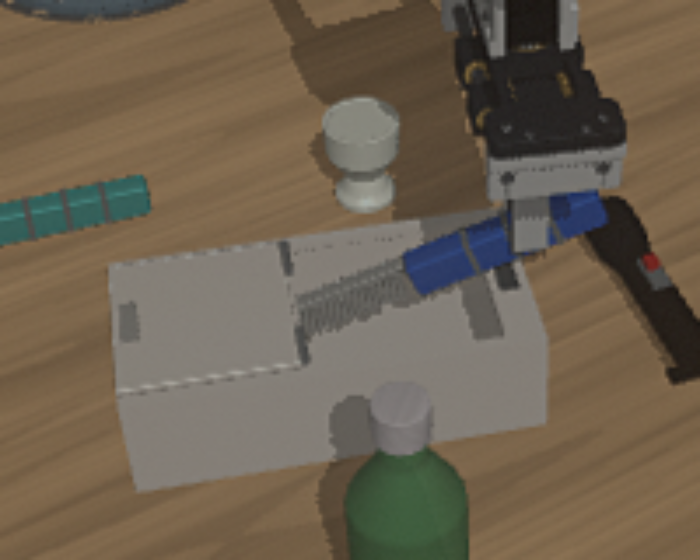

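Only the head's tip (about cabinet x = -23) is still under the cover. I'll move 36 mm further along the slant, then check before lifting.

>>> jog_arm(moves=[[[-0.4,-0.15,0,0,1],[-0.4,-0.15,0,0,1],[-0.4,-0.15,0,0,1],[0,0,0,0,1]]])

```text
time: 10.75
position: [0.6143, 0.0535, 0.1259]
ee_rot: [[-0.39, 0.001, 0.921], [-0.921, -0.0, -0.39], [-0.0, -1.0, 0.001]]
force: [0.9, 0.2, -1.3]
grip_width: 0.191
```

Run:
```python
from h import *
from bench import arm
import cv2,pickle
rep(arm)
d=arm.get_image('scene');cv2.imwrite('pics/s8.png',cv2.resize(d['color'][130:290,120:320,::-1],None,fx=3.5,fy=3.5))
```

```text
t 10.75 pos [0.6143 0.0535 0.1259] cab [154.4 -10.3] zang -22.96 F [ 0.9  0.2 -1.3] w 17.9
```

View pics/s8.png

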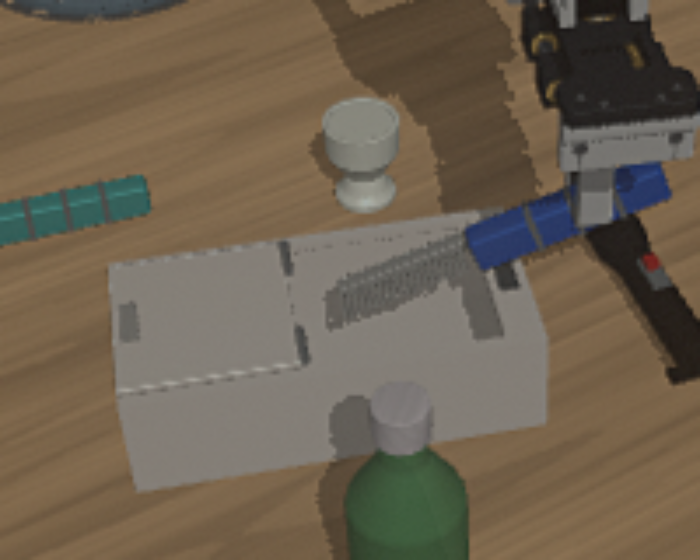

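The whole head is out from under the cover. Its end shows at about (330,308) in the crop, clear of the cover edge. I'll lift straight up.

>>> jog_arm(moves=[[[0,-0.3,0,0,1],[0,-0.5,0,0,1],[0,-0.6,0,0,1],[0,-0.6,0,0,1],[0,-0.6,0,0,1],[0,-0.6,0,0,1],[0,-0.6,0,0,1],[0,-0.4,0,0,1],[0,-0.2,0,0,1],[0,0,0,0,1],[0,0,0,0,1],[0,0,0,0,1],[0,0,0,0,1]]])

```text
time: 12.42
position: [0.6135, 0.0526, 0.2568]
ee_rot: [[-0.391, -0.001, 0.92], [-0.92, 0.0, -0.391], [0.0, -1.0, -0.001]]
force: [-0.0, -0.4, -1.0]
grip_width: 0.188
```

Run:
```python
from h import *
from bench import arm
import cv2,pickle
rep(arm)
d=arm.get_image('scene');cv2.imwrite('pics/s9.png',cv2.resize(d['color'][50:350,60:400,::-1],None,fx=2,fy=2))
d=arm.get_image('top');cv2.imwrite('pics/t9.png',d['color'][:,:,::-1])
```

```text
t 12.43 pos [0.6135 0.0526 0.2568] cab [153.3  -9.8] zang -23.04 F [-0.  -0.4 -1. ] w 17.7
```

View pics/s9.png

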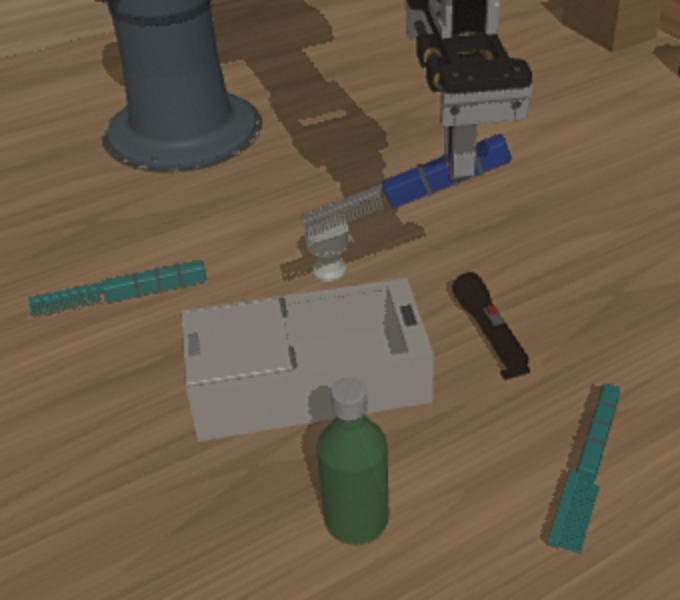

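View pics/t9.png

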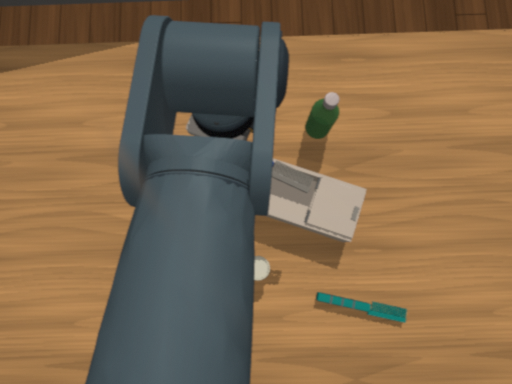

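The comb hangs in the grip, tilted handle up and clear of everything. A final check covers the head's height and whether the cabinet and bystanders stayed put.

Run:
```python
from h import *
from bench import arm
import cv2
st,_=rep(arm)
g=np.array(st['position']);a=np.radians(67)
for th in (15,18,20,22,25):
    t=np.radians(th);P=[g+[-150*np.cos(t)*np.cos(a)/1e3,-150*np.cos(t)*np.sin(a)/1e3,-150*np.sin(t)/1e3-.002]]
    print(th,proj('scene',P).round(1),P[0][2].round(3))
a=cv2.cvtColor(cv2.imread('pics/scene0.png'),6).astype(float);b=cv2.cvtColor(arm.get_image('scene')['color'],7).astype(float)
for n,(x0,y0,x1,y1) in dict(cab=(150,205,205,262),bottle=(218,240,256,322),eggfoot=(214,178,236,190),flash=(286,186,326,240)).items():
    print(n,np.round(cv2.phaseCorrelate(a[y0:y1,x0:x1],b[y0:y1,x0:x1]),2) if 0 else cv2.phaseCorrelate(a[y0:y1,x0:x1],b[y0:y1,x0:x1]),np.abs(a-b)[y0:y1,x0:x1].mean().round(1))
```

```text
t 12.53 pos [0.6135 0.0526 0.2571] cab [153.3  -9.9] zang -23.04 F [-0.7  0.3 -0.3] w 17.8
15 [[210.5 157.2]] 0.216
18 [[212.1 160.4]] 0.209
20 [[213.2 162.5]] 0.204
22 [[214.4 164.5]] 0.199
25 [[216.3 167.5]] 0.192
cab ((0.019224031479144088, 0.011211298265823899), 1.0107421284279254) 3.0
bottle ((0.025379185520773007, 0.037427683968168424), 1.0039567635528615) 2.4
eggfoot ((0.6948563311921241, -0.21741752626092214), 0.9272651807151794) 7.6
flash ((0.03736616536177806, 0.0016969268267992277), 1.0148793625475092) 2.3
```

Run:
```python
from bench import arm
print(arm.hand_in())
```

```text
the job is handed in; nothing more can be done
None
```

I drew the blue-handled comb out of the cabinet and handed the job in at about 12.5 s, with the comb still held in the gripper. I gripped it across the handle and drew it back 14 mm. Raising it against the cover edge then tilted the handle end up, and I pulled it out slantwise and lifted it.

**Last checks:**
- **Grip:** the opening was 17.8 mm, which matches the 18 mm handle, and the force on the tool was only about the comb's weight. The comb was touching nothing but the gripper.
- **Height:** the comb was tilted about 18–20° with its head end at z ≈ 0.20 m, about 13 cm above the front panel.
- **Forces:** the highest reading after any move was about 6 N, when the fingers closed. While the comb was tilting it was about 4.5 N.
- **Cabinet, bottle and flashlight:** all were unmoved in the scene image, shifting by less than 0.05 px.
- **Egg cup (unclear):** its foot gave a 0.7 px shift. I put that down to the arm's shadow and the comb passing in front of it, because nothing came near it, but I did not confirm this separately.

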